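# Clamp the preserve pot's lid down

### The arm

A 6-joint arm with a two-finger parallel gripper is mounted at the origin on the work surface. World frame = base frame: x ahead of the robot, y to its left, z up, the work surface at z = 0. Lengths are in m, angles in rad, forces in N, time in s.
With the tool pointing down it reaches from about 0.375 to 0.825 m from the base axis. Payload 5.5 kg.
Tool frame: the origin (TCP) lies at the very end of the fingers, on their centre line; the grasp point (between the pads) lies 19 mm behind it; z points along the fingers, y is the line along which they close (so a half turn about z gives the same grasp; the last joint's range is limited). The gripper opens to 85 mm and grips with 20 to 120 N. Pads are 22 mm wide; open, the fingers measure 114 mm over their backs; the gripper's body (76 mm by 85 mm) begins 54 mm behind the grasp point. The pads swing forward as they close: fully open they stand 13 mm farther back than shut.
Start: joints at [1.35, 0.314, -0.047, 1.21, 0, 1.571], TCP at [0.131, 0.585, 0.231] pointing down, gripper open.
Joint ranges: [-2.67, 2.67], [-0.69, 1.73], [-1.03, 1.25], [-2.08, 2.16], [-1.42, 1.45], [-3.14, 3.14]. Speed limits (rad/s): [2.39, 2.39, 3.01, 3.14, 3.14, 3.14].

### API

Orientations are given as a unit quaternion [w, x, y, z].
In Python, from bench import manip gives the robot as it stands. The module is installed in compiled form; this text tells all that it offers.
- The arm moves only by the tool apply_moves, never from a script. Its argument "rows" is a list that holds one entry, the list of rows, each a list of 7 numbers: the shift along the tool's x, y, z in m, then the turn, a rotation vector about the tool's x, y, z in degrees, then the opening, from 0 (shut) to 1 (fully open). A call has 1 to 10 rows; each row is the pose to reach, as a shift and turn from the pose commanded when the call began, along the tool's axes at that moment; what a row does not reach only later rows make up. A row lasts 1/8 s, in which the tool goes at most 62.5 mm and 10.7 degrees, less where a joint would pass 70% of its speed; a pose out of reach is approached as far as the arm can. A call with a gripper value outside its range is refused whole. The fingers move at their own pace and stop on an object; the grip force is fixed at half the most. Time passes only in rows, so rows that repeat a pose let the fingers close. It gives the time, the measured TCP pose, the force, the opening and the grip force at its end, in the units of the state.
- manip.get_obs(): the state, without advancing time (a new reading comes with each control period).
- manip.grab_frame(name): name is "side" or "top"; returns the picture (400x640x3 uint8, blue, green, red); there is no depth.
- manip.camera_info(name): a dict with "K" (3x3 intrinsics, pixels), "dist" ([k1, k2, p1, p2, k3] as OpenCV has them; the pictures are not rectified), "xyz" and "orientation" of the camera in the world. Camera axes: x right, y up, looking along -z (the intrinsics and any distortion apply to the point x, -y, -z); pixel columns grow to the right and rows downward; lengths in m; the calibration is good to about 2 mm. A picture is of the moment at which its call begins. camera_info takes no time and is no camera call.
- manip.close_job(): hands the job in; it is judged then, once.
The state is a dict: "time": time; "joint_pos": joint angles; "joint_vel": joint speeds; "joint_efforts": joint torques, N m; "position": TCP position; "tool_rot": TCP orientation; "contact_force": force on the tool from outside, world axes, zero at the start; "ft_torque": the same for the moment, N m; "finger_gap": opening from 0.0 (shut) to 1.0 (fully open); "gripper_force": force on a finger pad.
Only numpy, scipy, OpenCV 4.12 (cv2) and the standard library are available. Lean on these libraries where they do the work, as an engineer would, in place of code of your own. Each camera call takes 0.05 s, during which the arm holds its last target. There are 200 camera calls.

### The job

Bring the closed amber preserve pot to the clamp, slide it upright into the V fence and press it home against both bars with about 8 N, then let go of it. Then push the clamp's handle down past its over-centre point and press it onto its stop with about 18 N for a moment, so that it stays locked with the rubber-tipped spindle holding the lid down. Feel your way, never pushing pot or handle with as much as 30 N, and leave everything else on the flap where it is.

Things in the scene. Friction and masses are not known exactly. Their poses are not given: they have to be found in the camera images.
- pot_centre (a point): The preserve pot: a loose, closed, round amber glass pot, 60 mm in diameter, 66 mm tall with its flat steel lid (lid 57 mm in diameter, from 53 to 66 mm up), 0.18 to 0.36 kg. The point is its centre, 33 mm above its underside. It slides on the flap.
- pot: The same pot; origin at the centre of its underside, z up its axis.
- fence: The V fence: two low aluminium bars (38 mm long, 8 mm thick, 20 mm high) fixed on the flap at a right angle. The origin is NOT on the bars: it lies on the flap, at the centre of the spot where the pot stands when it touches both bars. The V opens to its +x and closes to its -x, so the pot goes home moving along its -x. Bars lie at its x from -47 to -14 mm, up to 34 mm to either side (y).
- clamp: Steel hold-down toggle clamp screwed to the flap, with handle, arm and spindle. Origin on the flap under its bracket (105 x 60 mm base, 102 mm high), z up; +x points to the V fence, whose origin lies 120 mm along +x with the same axes. It works in its x-z plane: the handle turns at x -40, z 60 mm and reaches to -x; the arm turns at x 10, z 90 mm and reaches to +x when down.
- clamp_handle (a joint): Handle angle, rad: 0 open (raised 1.128 above level), growing as it is pushed down and away from the bracket to 1.128 = level, rigid on its stop. Open, it stays (2 to 3 N at the grip moves it). The spindle meets the pot's lid at about 0.79; the push then rises to about 7 N and falls; past over-centre (1.04) it snaps to the stop itself from about 1.08. Well short of 1.04 it springs back.
- handle_grip (a point): A point on the axis of the handle's straight, round black grip (20 mm in diameter), 110 mm from the handle's turning axis; the grip reaches from 50 mm to 136 mm from that axis. It moves on a circle in the clamp's x-z plane; on the stop it is at x -150, z 60 mm of the clamp.
- spindle: The spindle at the free end of the clamp's arm: steel rod with a round rubber tip, 20 mm in diameter, sprung; it presses on the middle of the lid when down. Origin on the arm's axis 110 mm from its turning axis, 36 mm from the end of the tip. With the handle open the arm stands nearly upright, to 205 mm, and the spindle juts out to about x = 70 mm of the clamp at 190 mm height.
- ramekin: Bystander: white ceramic ramekin, 76 mm in diameter, 42 mm tall; origin under its centre. Stands near the pot.
- egg_cup: Bystander: dark silicone egg cup, 51 mm in diameter, 62 mm tall; origin under its centre. Stands near the pot.
- teaspoon: Bystander: steel teaspoon, 135 mm long, lying on the flap on the far side of the clamp and the pot.
Not all that is in view belongs to the job. What is shaped like the pot but green is not meant.

How it is judged:
By the outcome, as a careful person would: the job done as asked, in the order asked, and still so for the second after the job is handed in, with the robot touching nothing.
It also fails if it takes over 72 s, if anything falls off the work surface, if the arm or the gripper's body presses on something with over 40 N, if the wrist force passes 120 N, or if a joint passes its speed limit or range.

## Working session

There is one attempt and no reset: what is moved stays moved. The work goes in short steps, Python scripts to look and compute and a tool call to move; the robot and the scene stay as the last step left them, time stands still between calls to the robot, and variables do not carry over. Pictures are saved under pics/ and viewed, at most 10 in all, crops included, and the job is handed in when it is done.

Besides the shell and the picture viewer there is one more tool, called after "Call:" as name(argument=value, ...) on one line, values as JSON. apply_moves: Moves the arm, as the interface text tells. Its arguments: {"type":"object","properties":{"rows":{"type":"array","items":{"type":"array","items":{"type":"array","items":{"type":"number"}}}}},"required":["rows"]}

```bash
mkdir -p pics
python3 - <<'E'
from bench import manip
import cv2
for n in("top","side"):
    cv2.imwrite(f"pics/{n}0.png",manip.grab_frame(n))
    print(manip.camera_info(n))
print(manip.get_obs())
E
```

```text
{'K': array([[379.93965769,   0.        , 322.60772016],
       [  0.        , 379.93965769, 199.72775831],
       [  0.        ,   0.        ,   1.        ]]), 'dist': array([-0.08657122,  0.        ,  0.        ,  0.        ,  0.        ]), 'xyz': array([ 0.46648822, -0.07077514,  0.9234949 ]), 'orientation': array([ 0.71118393,  0.03631523, -0.05433797, -0.69996143])}
{'K': array([[416.97146881,   0.        , 325.34516508],
       [  0.        , 416.97146881, 198.36479295],
       [  0.        ,   0.        ,   1.        ]]), 'dist': array([0.02258427, 0.        , 0.        , 0.        , 0.        ]), 'xyz': array([ 0.05075202, -0.59198912,  0.59376769]), 'orientation': array([ 0.81128674,  0.44582704, -0.18869929, -0.32778751])}
{'time': 0.1, 'joint_pos': array([ 1.35000506e+00,  3.14136918e-01, -4.79267636e-02,  1.21021851e+00,
        1.08566414e-06,  1.57079735e+00]), 'joint_vel': array([-0.00044731, -0.00013406,  0.00382208, -0.0006848 , -0.00194109,
       -0.00099796]), 'joint_efforts': array([-5.25802516e-04, -5.40767455e+01,  3.40540767e+01,  1.12572059e-02,
       -7.44314229e-05,  4.93639732e-06]), 'position': array([0.13129123, 0.58494707, 0.23055475]), 'tool_rot': array([-8.23893935e-05,  1.10172011e-01,  9.93912258e-01, -7.38352292e-04]), 'contact_force': array([-0.1812783 , -0.38569005, -0.55279465]), 'ft_torque': array([-0.02226035, -0.01269197, -0.02204516]), 'gripper_force': 0.0, 'finger_gap': 1.0034751917193887}
```

View pics/top0.png

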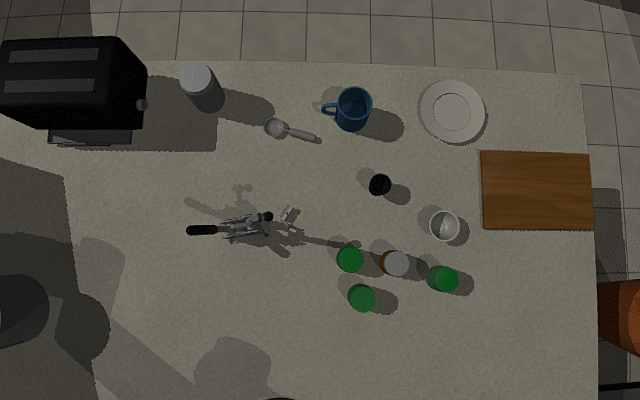

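View pics/side0.png

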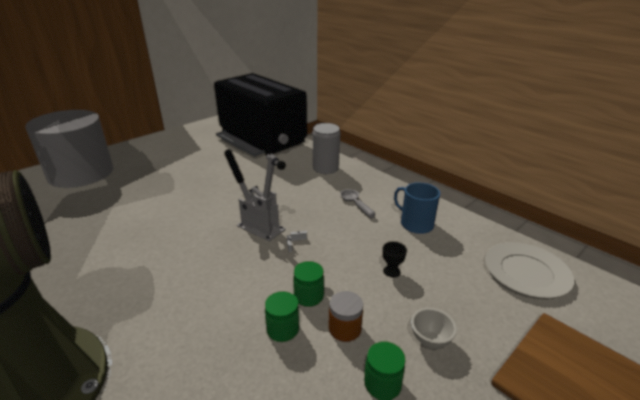

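The top view shows the amber pot with its steel lid at (397,263) and green pots at (350,259), (361,298) and (443,279). The egg cup is at (380,185), the ramekin at (445,226) and the clamp at about (245,227), with its handle to the left (187–218,230) and the fence at about (290,215). The side view shows the pot at (346,315), the clamp bracket at (260,215) and the raised handle at (235,165).

```bash
cat > h.py <<'E'
import numpy as np, cv2
from scipy.spatial.transform import Rotation as R
from bench import manip
def cam(n):
    c=manip.camera_info(n); q=c["orientation"]; return c,R.from_quat([q[1],q[2],q[3],q[0]])
def ray(n,px):
    c,r=cam(n); u=cv2.undistortPoints(np.array(px,float).reshape(-1,1,2),c["K"],np.array(c["dist"])).reshape(-1,2)
    return c["xyz"], r.apply(np.c_[u[:,0],-u[:,1],-np.ones(len(u))])
def plane(n,px,z):
    o,d=ray(n,px); return o+d*((z-o[2])/d[:,2])[:,None]
def proj(n,P):
    c,r=cam(n); p=r.inv().apply(np.atleast_2d(P)-c["xyz"]); p=p*[1,-1,-1]
    return cv2.projectPoints(p,np.zeros(3),np.zeros(3),c["K"],np.array(c["dist"]))[0].reshape(-1,2)
def tool(): 
    o=manip.get_obs(); q=o["tool_rot"]; return o,R.from_quat([q[1],q[2],q[3],q[0]])
E
python3 - <<'E'
from h import *
t=cv2.imread("pics/top0.png"); s=cv2.imread("pics/side0.png")
a=cv2.resize(t[190:260,175:325],None,fx=5,fy=5,interpolation=cv2.INTER_CUBIC)
b=cv2.resize(s[140:260,210:330],None,fx=5,fy=5,interpolation=cv2.INTER_CUBIC)
cv2.imwrite("pics/tc.png",a); cv2.imwrite("pics/sc.png",cv2.convertScaleAbs(b,alpha=1.4))
hsv=cv2.cvtColor(t,cv2.COLOR_BGR2HSV)
# lid: low-sat bright within window
w=t[240:290,375:420].astype(int); m=((w.min(2)>95)&(w.max(2)-w.min(2)<25)).astype(np.uint8)
print(t[263,397],t[280,415],t[245,390])
for nm,mask,z in (("green",cv2.inRange(hsv,(50,120,40),(75,255,255)),.066),("dark",cv2.inRange(t[160:210,360:400],(0,0,0),(45,45,45)),.062)):
    off=(0,0) if nm=="green" else (360,160)
    for c in cv2.findContours(mask,cv2.RETR_EXTERNAL,cv2.CHAIN_APPROX_NONE)[0]:
        if cv2.contourArea(c)>80:
            (x,y),r=cv2.minEnclosingCircle(c); print(nm,x+off[0],y+off[1],r,plane("top",[[x+off[0],y+off[1]]],z)[0])
amb=cv2.inRange(hsv,(5,120,40),(20,255,255))[240:290,370:420]; ys,xs=np.nonzero(amb); print("amber px",xs.min()+370,xs.max()+370,ys.min()+240,ys.max()+240)
print("pot",plane("top",[[397,263]],.066),"ram",plane("top",[[445,226]],.042))
cv2.imwrite("pics/pc.png",cv2.resize(t[165:315,330:470],None,fx=4,fy=4,interpolation=cv2.INTER_CUBIC))
E
```

```text
[95 99 99] [56 62 65] [81 92 94]
green 360.9130554199219 297.63043212890625 14.554807662963867 [ 0.3593427  -0.18019817  0.066     ]
green 444.7853698730469 280.08489990234375 13.378189086914062 [ 0.39876996 -0.37115399  0.066     ]
green 349.7083435058594 258.5833435058594 13.509665489196777 [ 0.4453676  -0.15454179  0.066     ]
dark 379.32758712768555 184.87931060791016 11.735008239746094 [ 0.61475077 -0.22269656  0.062     ]
amber px 379 394 250 274
pot [[ 0.43655051 -0.26156133  0.066     ]] ram [[ 0.52293806 -0.38251634  0.042     ]]
```

View pics/tc.png

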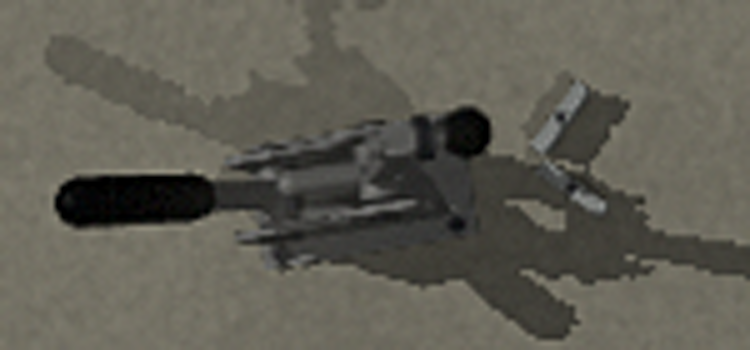

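View pics/sc.png

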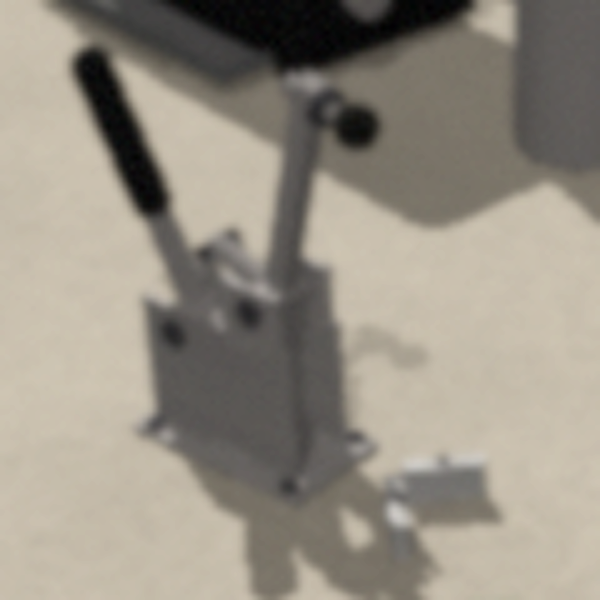

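View pics/pc.png

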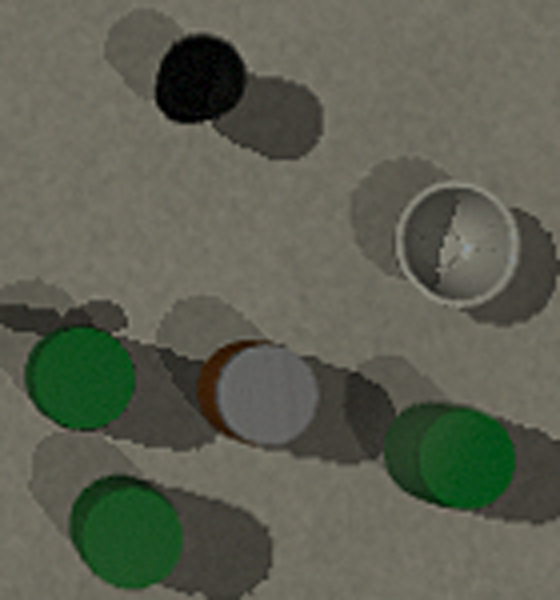

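The crops show two bars of the fence, with screws at about (560,118) and (572,187) in the top crop. The handle tip is at (75,202), the spindle tip at (466,130) and the pot's lid centre at (267,395) in the 4x crop.

Run:
```python
from h import *
t=cv2.imread("pics/top0.png")
f=lambda p:(np.array(p,float)+.5)/5-.5+[175,190]
g=cv2.cvtColor(t,cv2.COLOR_BGR2GRAY)
w=cv2.resize(g[200:235,278:300],None,fx=5,fy=5,interpolation=cv2.INTER_CUBIC)
m=(w>120).astype(np.uint8)
cs=[c for c in cv2.findContours(m,cv2.RETR_EXTERNAL,cv2.CHAIN_APPROX_NONE)[0] if cv2.contourArea(c)>100]
src=[];dst=[]
for c in cs:
    r=cv2.minAreaRect(c); bx=(cv2.boxPoints(r)+.5)/5-.5+[278,200]; P=plane("top",bx,.02)
    print("bar",np.round(P[:,:2],4).tolist(),np.round(np.linalg.norm(np.diff(P[:3],axis=0),axis=1),4),"mid",P.mean(0))
for nm,p,z in(("scr1",(560,118),.02),("scr2",(572,187),.02),("griptip",(75,202),.1828),("gripstart",(213,198),.1052),("spindle",(466,130),.19)):
    print(nm,plane("top",[f(p)],z)[0])
print("pot",plane("top",[[396.6,263.6]],.066))
# pot from side: lid
s=cv2.imread("pics/side0.png"); h=cv2.cvtColor(s,cv2.COLOR_BGR2HSV)
a=cv2.inRange(h,(5,120,40),(20,255,255))[290:350,320:370]; ys,xs=np.nonzero(a)
print("side amber",xs.min()+320,xs.max()+320,ys.max()+290, plane("side",[[346,306]],.066))
```

```text
bar [[0.5108, -0.0143], [0.5151, -0.0162], [0.5091, -0.03], [0.5047, -0.0282]] [0.0047 0.0151] mid [ 0.50990814 -0.02218032  0.02      ]
bar [[0.5374, 0.0061], [0.5498, -0.0038], [0.5457, -0.0088], [0.5333, 0.001]] [0.0159 0.0065] mid [ 0.5415595 -0.0013729  0.02     ]
bar [[0.5548, -0.0073], [0.5662, -0.0155], [0.5628, -0.0201], [0.5514, -0.0118]] [0.014  0.0057] mid [ 0.55879391 -0.01368095  0.02      ]
scr1 [ 0.54935973 -0.00763604  0.02      ]
scr2 [ 0.51658026 -0.01416412  0.02      ]
griptip [0.49811492 0.16960136 0.1828    ]
gripstart [0.50434328 0.13489874 0.1052    ]
spindle [0.52847797 0.01669457 0.19      ]
pot [[ 0.43520299 -0.26064245  0.066     ]]
side amber 329 361 341 [[ 0.43133569 -0.26417997  0.066     ]]
```

```bash
cat >> h.py <<'E'
XH=np.array([.19,-.982,0]); YH=np.array([.982,.19,0]); F=np.array([.539,-.042,0])
def down(yaw): # tool y at world angle yaw(deg), z down
    y=np.array([np.cos(np.radians(yaw)),np.sin(np.radians(yaw)),0]); z=np.array([0,0,-1.])
    return R.from_matrix(np.c_[np.cross(y,z),y,z])
def rows(targets):
    o,r=tool(); print("t",round(o["time"],2),"p",np.round(o["position"],4),"gap",round(o["finger_gap"],3),"F",np.round(o["contact_force"],1))
    for p,yaw in targets:
        print(np.round(r.inv().apply(np.array(p)-o["position"]),4),np.round((r.inv()*down(yaw)).as_rotvec(degrees=True),2))
E
python3 -c "
from h import *
rows([((.33,.36,.27),45),((.41,.1,.27),25),((.42,-.05,.27),10.95),((.434,-.262,.2),10.95),((.434,-.262,.1),10.95)])"
```

```text
t 0.1 p [0.1313 0.5849 0.2306] gap 1.003 F [-0.2 -0.4 -0.6]
[-0.2431 -0.176  -0.0392] [-8.000e-02  2.000e-02  3.235e+01]
[-0.3781 -0.4122 -0.0388] [-8.000e-02  4.000e-02  5.235e+01]
[-0.4208 -0.5564 -0.0386] [-8.00e-02  5.00e-02  6.64e+01]
[-0.4808 -0.76    0.0317] [-8.00e-02  5.00e-02  6.64e+01]
[-0.4808 -0.7599  0.1317] [-8.00e-02  5.00e-02  6.64e+01]
```

Call:
apply_moves(rows=[[[-0.243,-0.176,-0.039,0,0,32,1],[-0.243,-0.176,-0.039,0,0,32,1],[-0.243,-0.176,-0.039,0,0,32,1],[-0.243,-0.176,-0.039,0,0,32,1],[-0.243,-0.176,-0.039,0,0,32,1],[-0.378,-0.412,-0.039,0,0,52,1],[-0.378,-0.412,-0.039,0,0,52,1],[-0.378,-0.412,-0.039,0,0,52,1],[-0.378,-0.412,-0.039,0,0,52,1],[-0.378,-0.412,-0.039,0,0,52,1]]])

```text
time: 1.35
position: [0.4102, 0.0977, 0.2701]
tool_rot: [0.0, 0.536, 0.844, -0.0]
contact_force: [0.2, 1.4, -0.3]
finger_gap: 1.001
gripper_force: 0.0
```

```bash
python3 -c "
from h import *
rows([((.42,-.05,.27),10.95),((.434,-.262,.2),10.95),((.434,-.262,.1),10.95)])"
```

```text
t 1.35 p [0.4102 0.0977 0.2701] gap 1.001 F [ 0.2  1.4 -0.3]
[-0.1379 -0.0538  0.0002] [-0.03  0.03 14.17]
[-0.3358 -0.1311  0.0703] [-0.03  0.03 14.17]
[-0.3357 -0.131   0.1703] [-0.03  0.03 14.17]
```

Call:
apply_moves(rows=[[[-0.138,-0.054,0,0,0,14,1],[-0.138,-0.054,0,0,0,14,1],[-0.138,-0.054,0,0,0,14,1],[-0.336,-0.131,0.07,0,0,14,1],[-0.336,-0.131,0.07,0,0,14,1],[-0.336,-0.131,0.07,0,0,14,1],[-0.336,-0.131,0.07,0,0,14,1],[-0.336,-0.131,0.17,0,0,14,1],[-0.336,-0.131,0.17,0,0,14,1],[-0.336,-0.131,0.17,0,0,14,1]]])

```text
time: 2.6
position: [0.4326, -0.2576, 0.0974]
tool_rot: [-0.003, 0.634, 0.773, -0.001]
contact_force: [0.1, 0.8, -0.1]
finger_gap: 1.003
gripper_force: 0.0
```

```bash
python3 -c "
from h import *
rows([((.434,-.262,.024),10.95),((.434,-.262,.1),10.95)])
for n in ('top','side'): cv2.imwrite(f'pics/{n}1.png',manip.grab_frame(n))
a=cv2.imread('pics/side1.png')[200:380,230:430]; cv2.imwrite('pics/s1c.png',cv2.resize(a,None,fx=3,fy=3))"
```

```text
t 2.6 p [ 0.4326 -0.2576  0.0974] gap 1.003 F [ 0.1  0.8 -0.1]
[-0.005   0.0009  0.0734] [-0.3  -0.27  0.38]
[-0.0046  0.0005 -0.0026] [-0.3  -0.27  0.38]
```

View pics/s1c.png

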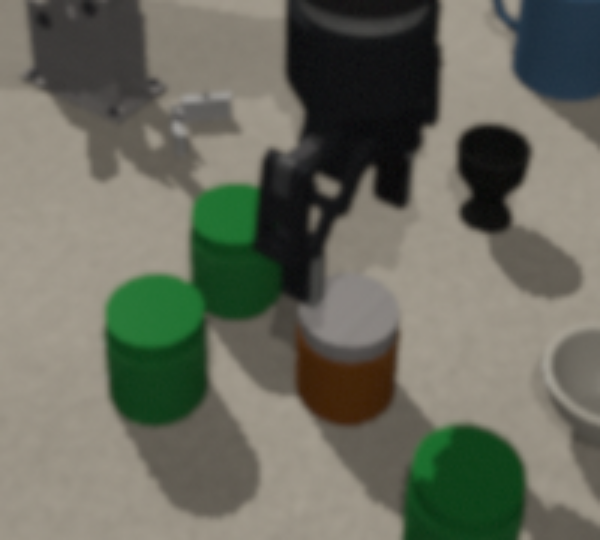

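Side crop: the pot lid's centre is at about (349,310) in the crop. The left fingertip is at (300,295), the right one at (393,200), and both are still above the pot.

```bash
python3 -c "
from h import *
o,r=tool(); p=o['position']; c=lambda P:np.round((proj('side',P)-[230,200])*3+1)
print('lid pred',c([.4352,-.2606,.066]),c([.432,-.264,.066]))
y=r.apply([0,1,0])
for d in (.0425,-.0425,.057,-.057):
  for h in (0,.013): print(d,h,c(p+y*d+[0,0,h]))
g=cv2.cvtColor(cv2.imread('pics/side1.png'),cv2.COLOR_BGR2HSV)
a=cv2.inRange(g,(5,120,40),(20,255,255))[290:350,320:370]; ys,xs=np.nonzero(a); print(xs.min()+320,xs.max()+320,ys.max()+290)
for q in ((.4352,-.2606),(.432,-.264),(.434,-.262)):
  t=np.linspace(0,6.28,60); P=proj('side',np.c_[q[0]+.03*np.cos(t),q[1]+.03*np.sin(t),0*t]); print(q,P.min(0),P.max(0))
"
```

```text
lid pred [[349. 312.]] [[350. 318.]]
0.0425 0 [[389. 222.]]
0.0425 0.013 [[390. 205.]]
-0.0425 0 [[308. 312.]]
-0.0425 0.013 [[309. 294.]]
0.057 0 [[402. 208.]]
0.057 0.013 [[403. 191.]]
-0.057 0 [[293. 329.]]
-0.057 0.013 [[293. 311.]]
329 361 340
(0.4352, -0.2606) [327.70273473 317.13834356] [361.42844817 344.18739884]
(0.432, -0.264) [327.769613   319.11297564] [361.67867282 346.45807291]
(0.434, -0.262) [327.77719132 317.91458936] [361.57506371 345.07975389]
```

```bash
python3 -c "
from h import *
rows([((.435,-.260,.02),10.95)])"
```

```text
t 2.7 p [ 0.4357 -0.2592  0.1011] gap 1.002 F [0.6 1.1 0.1]
[-0.0006 -0.0009  0.0811] [0.  0.  0.4]
```

Call:
apply_moves(rows=[[[-0.0005,-0.001,0.03,0,0,0.4,1],[-0.0005,-0.001,0.055,0,0,0.4,1],[-0.0005,-0.001,0.081,0,0,0.4,1],[-0.0005,-0.001,0.081,0,0,0.4,1],[-0.0005,-0.001,0.081,0,0,0.4,0.4],[-0.0005,-0.001,0.081,0,0,0.4,0.4],[-0.0005,-0.001,0.081,0,0,0.4,0.4],[-0.0005,-0.001,0.081,0,0,0.4,0.4]]])

```text
time: 3.7
position: [0.4363, -0.2607, 0.0218]
tool_rot: [0.002, 0.636, 0.771, 0.0]
contact_force: [-1.4, 1.4, 10.5]
finger_gap: 0.681
gripper_force: 63.1
```

```bash
python3 -c "
from h import *
T=F+.045*XH
rows([((.436,-.2607,.107),10.95),((T[0],T[1],.107),10.95)])"
```

```text
t 3.7 p [ 0.4363 -0.2607  0.0218] gap 0.681 F [-1.4  1.4 10.5]
[-0.0002 -0.0001 -0.0852] [0.17 0.14 0.01]
[ 0.15    0.1426 -0.0851] [0.17 0.14 0.01]
```

Call:
apply_moves(rows=[[[0,0,-0.03,0,0,0,0.4],[0,0,-0.06,0,0,0,0.4],[0,0,-0.086,0,0,0,0.4],[0,0.03,-0.086,0,0,0,0.4],[0.03,0.07,-0.086,0,0,0,0.4],[0.07,0.11,-0.086,0,0,0,0.4],[0.11,0.142,-0.086,0,0,0,0.4],[0.15,0.142,-0.086,0,0,0,0.4],[0.15,0.142,-0.086,0,0,0,0.4],[0.15,0.142,-0.086,0,0,0,0.4]]])

```text
time: 4.95
position: [0.5459, -0.0858, 0.1061]
tool_rot: [0.001, 0.636, 0.771, 0.0]
contact_force: [0.5, -0.4, -1.3]
finger_gap: 0.681
gripper_force: 65.8
```

```bash
python3 -c "
from h import *
T=F+.045*XH
rows([((T[0],T[1],.107),10.95),((T[0],T[1],.022),10.95)])
for n in ('top','side'): cv2.imwrite(f'pics/{n}2.png',manip.grab_frame(n))
a=cv2.imread('pics/side2.png')[130:310,190:430]; cv2.imwrite('pics/s2c.png',cv2.resize(a,None,fx=3,fy=3))"
```

```text
t 4.95 p [ 0.5459 -0.0858  0.1061] gap 0.681 F [ 0.5 -0.4 -1.3]
[-0.0007  0.0015 -0.0008] [0.06 0.05 0.02]
[-0.0006  0.0014  0.0842] [0.06 0.05 0.02]
```

View pics/s2c.png

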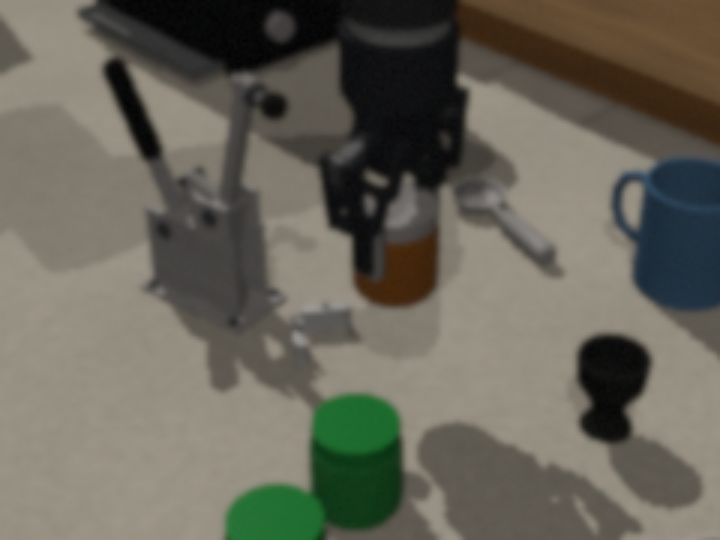

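The pot is held upright above the flap in front of the V, with the base in the crop at about (396,285) and the fence at (325,320).

Call:
apply_moves(rows=[[[-0.0005,0.0015,0.04,0,0,0,0.4],[-0.0005,0.0015,0.07,0,0,0,0.4],[-0.0005,0.0015,0.079,0,0,0,0.4],[-0.0005,0.0015,0.083,0,0,0,0.4],[-0.0005,0.0015,0.083,0,0,0,0.4],[-0.0005,0.0015,0.083,0,0,0,0.4]]])

```text
time: 5.8
position: [0.548, -0.086, 0.0234]
tool_rot: [0.001, 0.636, 0.771, 0.0]
contact_force: [0.5, 0.2, -2.0]
finger_gap: 0.681
gripper_force: 65.7
```

Call:
apply_moves(rows=[[[0,0,0.001,0,0,0,0.4],[0,0,0.0015,0,0,0,0.4],[0,0,0.0015,0,0,0,0.4]]])

```text
time: 6.18
position: [0.5477, -0.0858, 0.0219]
tool_rot: [0.001, 0.636, 0.771, 0.0]
contact_force: [-1.2, 1.0, 5.0]
finger_gap: 0.68
gripper_force: 66.6
```

Call:
apply_moves(rows=[[[0,0,0,0,0,0,1],[0,0,0,0,0,0,1],[0,0,0,0,0,0,1],[0,0,0,0,0,0,1],[0,0,-0.03,0,0,0,1],[0,0,-0.07,0,0,0,1],[0,0,-0.085,0,0,0,1],[-0.03,0,-0.085,0,0,0,1],[-0.062,0,-0.085,0,0,0,0.3],[-0.062,0,-0.085,0,8,0,0]]])

```text
time: 7.42
position: [0.5588, -0.1462, 0.1057]
tool_rot: [-0.055, 0.634, 0.77, 0.046]
contact_force: [0.3, 0.3, 0.1]
finger_gap: 0.606
gripper_force: 0.0
```

```bash
python3 -c "
from h import *
cv2.imwrite('pics/top3.png',manip.grab_frame('top'));cv2.imwrite('pics/side3.png',manip.grab_frame('side'))
o,r=tool();print(o['position'],o['finger_gap'],r.as_matrix())
print(proj('top',[.5477,-.0858,.066]),proj('side',[.5477,-.0858,.066]))
a=cv2.imread('pics/top3.png')[170:310,230:410]; b=cv2.imread('pics/side3.png')[130:270,230:410]
cv2.imwrite('pics/c3.png',np.vstack([cv2.resize(i,None,fx=2.1,fy=2.1) for i in(a,b)])) "
```

```text
[ 0.55873295 -0.14891107  0.10460752] 0.4223807636034606 [[-0.18422445  0.98249614 -0.02761667]
 [ 0.97276406  0.18627728  0.13795236]
 [ 0.14068202 -0.00145031 -0.99005377]]
[[319.73543169 212.63455   ]] [[322.05194895 231.57443218]]
```

View pics/c3.png

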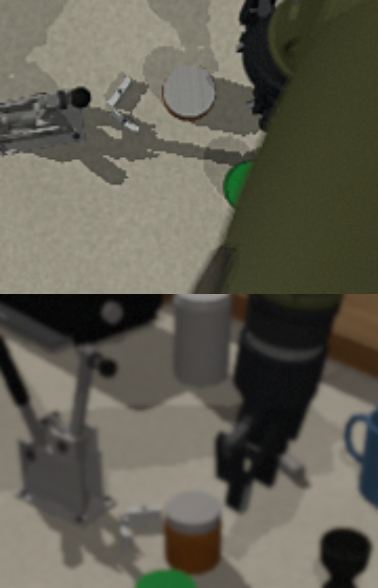

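The pot stands upright on the flap in front of the V, its lid at top px (319.5,213.8). The gripper is behind it.

```bash
python3 -c "
from h import *
o,r=tool();C=np.array([.5477,-.0858,0])
for d,z in((.060,.05),(.060,.009),(.045,.009)): print(np.round(r.inv().apply(C+d*XH+[0,0,z]-o['position']),4))
for d in (.01,.02,.05):print(d,np.round(r.inv().apply(-d*XH),4))
"
```

```text
[-0.0037  0.0012  0.0546]
[-0.0094  0.0013  0.0952]
[0.0054 0.0012 0.0973]
0.01 [ 0.0099 -0.      0.0014]
0.02 [ 0.0198 -0.0001  0.0028]
0.05 [ 0.0495 -0.0002  0.007 ]
```

Call:
apply_moves(rows=[[[-0.004,0.001,0.03,0,0,0,0],[-0.004,0.001,0.0546,0,0,0,0],[-0.009,0.001,0.08,0,0,0,0],[-0.009,0.001,0.095,0,0,0,0],[-0.009,0.001,0.095,0,0,0,0],[-0.009,0.001,0.095,0,0,0,0]]])

```text
time: 8.28
position: [0.5596, -0.1422, 0.0113]
tool_rot: [-0.053, 0.635, 0.77, 0.044]
contact_force: [-0.6, -0.5, -0.5]
finger_gap: 0.007
gripper_force: 0.0
```

```bash
python3 -c "
from h import *
o,r=tool();p=o['position'];print(p,(p-F)@XH,(p-F)@YH,r.inv().apply(p*0+[0,0,1]),o['finger_gap'],o['contact_force'])"
```

```text
[ 0.55964866 -0.14217013  0.01125267] 0.102290312494313 0.0012446544555651425 [ 0.1383246   0.00099561 -0.99038645] 0.007232973410797826 [-0.56649634 -0.51998497 -0.46797015]
```

Call:
apply_moves(rows=[[[0.01,-0.0005,0.0014,0,0,0,0],[0.016,-0.001,0.0022,0,0,0,0],[0.022,-0.001,0.003,0,0,0,0],[0.028,-0.001,0.0038,0,0,0,0],[0.034,-0.001,0.0046,0,0,0,0],[0.039,-0.001,0.0053,0,0,0,0],[0.044,-0.001,0.006,0,0,0,0],[0.048,-0.001,0.0066,0,0,0,0],[0.05,-0.001,0.007,0,0,0,0]]])

```text
time: 9.4
position: [0.5484, -0.0925, 0.0105]
tool_rot: [-0.054, 0.635, 0.77, 0.044]
contact_force: [-0.2, -1.1, 1.1]
finger_gap: 0.004
gripper_force: 0.8
```

```bash
cat > st.py <<'E'
from h import *
o,r=tool();p=o['position'];f=o['contact_force'];print(o['time'],p,"x",(p-F)@XH,"y",(p-F)@YH,"Fx",f@XH,"Fy",f@YH,f[2])
E
cat > see.py <<'E'
from h import *
t=manip.grab_frame('top')[170:310,230:410]; s=manip.grab_frame('side')[130:270,230:410]
import sys
cv2.imwrite(sys.argv[1],np.vstack([cv2.resize(i,None,fx=2.1,fy=2.1) for i in(t,s)]))
E
python3 st.py
```

```text
9.4 [ 0.54835237 -0.09254359  0.01046242] x 0.0514107585431164 y -0.00041925309810090725 Fx 1.0119176029458548 Fy -0.39651483411600064 1.0916931094929752
```

Call:
apply_moves(rows=[[[0.002,0,0.0003,0,0,0,0],[0.004,0,0.0006,0,0,0,0],[0.006,0,0.0008,0,0,0,0],[0.006,0,0.0008,0,0,0,0]]])

```text
time: 9.9
position: [0.5471, -0.0865, 0.0105]
tool_rot: [-0.054, 0.635, 0.769, 0.044]
contact_force: [1.1, -0.9, 0.7]
finger_gap: 0.002
gripper_force: 0.3
```

```bash
python3 st.py
```

```text
9.9 [ 0.54710679 -0.08654949  0.01047668] x 0.045287891750545775 y -0.0005035392479011205 Fx 1.1188227763051033 Fy 0.8746701342360965 0.7308438319630817
```

Call:
apply_moves(rows=[[[0.001,0,0.0001,0,0,0,0],[0.002,0,0.0003,0,0,0,0],[0.002,0,0.0003,0,0,0,0]]])

```text
time: 10.28
position: [0.5468, -0.0848, 0.0105]
tool_rot: [-0.054, 0.635, 0.769, 0.044]
contact_force: [-0.2, -1.3, -0.2]
finger_gap: -0.002
gripper_force: 0.5
```

Call:
apply_moves(rows=[[[0.0007,0,0.0001,0,0,0,0],[0.0014,0,0.0002,0,0,0,0],[0.0014,0,0.0002,0,0,0,0]]])

```text
time: 10.65
position: [0.5466, -0.0834, 0.0105]
tool_rot: [-0.054, 0.635, 0.769, 0.044]
contact_force: [-0.1, -0.7, -0.3]
finger_gap: 0.001
gripper_force: 0.5
```

Call:
apply_moves(rows=[[[0.001,0,0.0001,0,0,0,0],[0.0015,0,0.0002,0,0,0,0],[0.0015,0,0.0002,0,0,0,0]]])

```text
time: 11.02
position: [0.5463, -0.0819, 0.0105]
tool_rot: [-0.054, 0.635, 0.769, 0.044]
contact_force: [-0.2, 0.0, 0.5]
finger_gap: -0.001
gripper_force: 0.5
```

Call:
apply_moves(rows=[[[0.0007,0,0.0001,0,0,0,0],[0.0014,0,0.0002,0,0,0,0],[0.0014,0,0.0002,0,0,0,0]]])

```text
time: 11.4
position: [0.546, -0.0815, 0.0105]
tool_rot: [-0.053, 0.635, 0.769, 0.044]
contact_force: [-0.8, -5.0, 1.7]
finger_gap: -0.0
gripper_force: 2.4
```

Call:
apply_moves(rows=[[[0.0004,0,0,0,0,0,0],[0.0006,0,0.0001,0,0,0,0],[0.0006,0,0.0001,0,0,0,0]]])

```text
time: 11.78
position: [0.5457, -0.0813, 0.0105]
tool_rot: [-0.053, 0.635, 0.769, 0.043]
contact_force: [-2.3, -5.0, 1.3]
finger_gap: 0.001
gripper_force: 3.0
```

```bash
python3 st.py; python3 see.py pics/c4.png
```

```text
11.775 [ 0.54572889 -0.08134013  0.01050682] x 0.039910496865574165 y -0.000866854503729351 Fx 4.474229783561997 Fy -3.2245322579949365 1.2779467979811658
```

View pics/c4.png

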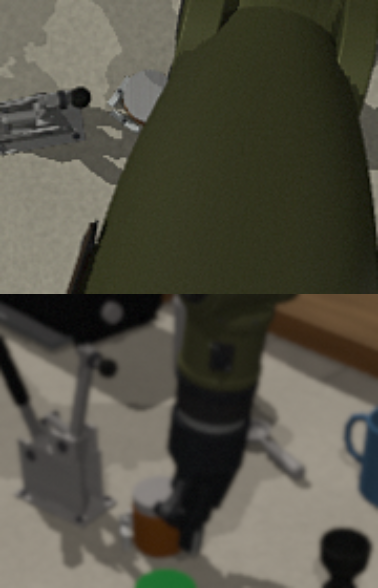

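The pot is upright at the fence, partly hidden by the arm. The force points to contact with the +y bar only, so I'll shift sideways towards -y.

Call:
apply_moves(rows=[[[0.0,-0.0008,0,0,0,0,0],[0.0,-0.0016,0,0,0,0,0],[0.0,-0.0016,0,0,0,0,0]]])

```text
time: 12.25
position: [0.5442, -0.0809, 0.0105]
tool_rot: [-0.054, 0.635, 0.769, 0.044]
contact_force: [-0.8, -6.1, 1.0]
finger_gap: 0.0
gripper_force: 2.6
```

```bash
python3 st.py
```

```text
12.25 [ 0.54416012 -0.08092464  0.01047894] x 0.03920441590105518 y -0.0023284451597358983 Fx 5.827769286732296 Fy -1.9341103839380818 1.0195217358949196
```

Call:
apply_moves(rows=[[[0.0003,-0.0008,0,0,0,0,0],[0.0003,-0.0016,0,0,0,0,0],[0.0003,-0.0016,0,0,0,0,0]]])

```text
time: 12.62
position: [0.5427, -0.0806, 0.0105]
tool_rot: [-0.054, 0.635, 0.769, 0.044]
contact_force: [-0.8, -5.8, -0.0]
finger_gap: -0.002
gripper_force: 2.4
```

```bash
python3 st.py
```

```text
12.625 [ 0.54268856 -0.08057483  0.01053714] x 0.038581308565865 y -0.00370705288643637 Fx 5.527647059572395 Fy -1.9146182574578705 -0.027569477368646206
```

Call:
apply_moves(rows=[[[0.0003,-0.0008,0,0,0,0,0],[0.0003,-0.0016,0,0,0,0,0],[0.0003,-0.0016,0,0,0,0,0]]])

```text
time: 13.0
position: [0.541, -0.0803, 0.0105]
tool_rot: [-0.054, 0.635, 0.769, 0.044]
contact_force: [-0.4, -3.9, -1.3]
finger_gap: -0.001
gripper_force: 2.0
```

```bash
python3 st.py
```

```text
13.0 [ 0.5409846  -0.08027684  0.01052873] x 0.0379649324489018 y -0.005323722789532646 Fx 3.746941752148209 Fy -1.1831888939881692 -1.2681465978076112
```

Call:
apply_moves(rows=[[[0.0005,0,0,0,0,0,0],[0.001,0,0.0001,0,0,0,0],[0.001,0,0.0001,0,0,0,0],[0.001,0,0.0001,0,0,0,0]]])

```text
time: 13.5
position: [0.5408, -0.0801, 0.0105]
tool_rot: [-0.053, 0.635, 0.769, 0.044]
contact_force: [-1.3, -7.0, -0.5]
finger_gap: -0.0
gripper_force: 3.3
```

```bash
python3 st.py
```

```text
13.5 [ 0.54080768 -0.08010742  0.01054384] x 0.037764950175231904 y -0.005465267883917424 Fx 6.651944387434403 Fy -2.641674883234775 -0.4720590111502443
```

Call:
apply_moves(rows=[[[-0.01,0,-0.0014,0,0,0,0],[-0.04,0,-0.01,0,0,0,0],[-0.06,0,-0.05,0,0,0,0],[-0.07,0,-0.095,0,0,0,0],[-0.07,0,-0.095,0,0,0,0]]])

```text
time: 14.12
position: [0.56, -0.162, 0.0986]
tool_rot: [-0.051, 0.635, 0.769, 0.047]
contact_force: [0.0, 0.1, -0.4]
finger_gap: 0.003
gripper_force: 0.0
```

Run:
```python
from h import *
t=manip.grab_frame('top'); cv2.imwrite('pics/top5.png',t)
s=manip.grab_frame('side'); cv2.imwrite('pics/side5.png',s)
cv2.imwrite('pics/c5.png',np.hstack([cv2.resize(t[195:235,265:325],None,fx=6,fy=6,interpolation=cv2.INTER_CUBIC),np.pad(cv2.resize(s[190:260,265:325],None,fx=6,fy=6,interpolation=cv2.INTER_CUBIC)[:240],((0,0),(0,0),(0,0)))]))
for y in (0,-.005): print(y,proj('top',F+y*YH+[0,0,.066]),proj('top',F+y*YH))
```

```text
0 [[300.31374253 216.13965034]] [[301.17545502 218.44102957]]
-0.005 [[300.68814661 218.31265027]] [[301.5239825  220.46133906]]
```

View pics/c5.png

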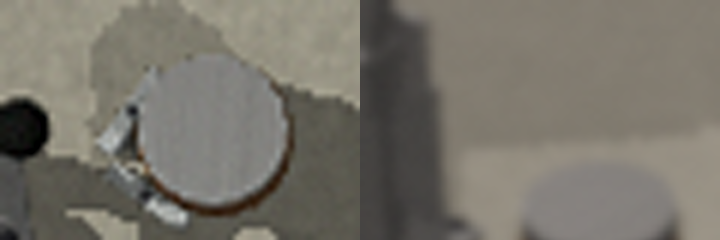

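The top crop shows the lid centred at px (300.1,216.3), which is within about 1 mm of the estimated home position, and the pot sits between both bars. I'll push again and walk it until the side force changes sign.

```bash
python3 st.py; python3 -c "
from h import *
o,r=tool()
for x,y,z in((.095,-.003,.05),(.08,-.003,.0105),(.044,-.003,.0105),(.038,-.003,.0105)): print(np.round(r.inv().apply(F+x*XH+y*YH+[0,0,z]-o['position']),4))"
```

```text
14.225 [ 0.55699368 -0.16018502  0.09509175] x 0.11947649092720568 y -0.0047853567648566755 Fx -0.30883634074199856 Fy 0.1387370255421789 0.18552575358867407
[0.0179 0.0017 0.0481]
[0.0272 0.0017 0.0893]
[0.0628 0.0017 0.0943]
[0.0688 0.0017 0.0952]
```

Call:
apply_moves(rows=[[[0.018,0.0017,0.048,0,0,0,0],[0.027,0.0017,0.089,0,0,0,0],[0.027,0.0017,0.089,0,0,0,0],[0.045,0.0017,0.092,0,0,0,0],[0.06,0.0017,0.094,0,0,0,0],[0.066,0.0017,0.0947,0,0,0,0],[0.068,0.0017,0.095,0,0,0,0],[0.069,0.0017,0.0952,0,0,0,0],[0.069,0.0017,0.0952,0,0,0,0]]])

```text
time: 15.35
position: [0.5431, -0.0804, 0.0104]
tool_rot: [-0.054, 0.635, 0.769, 0.044]
contact_force: [-0.2, -0.2, 0.3]
finger_gap: 0.0
gripper_force: 0.1
```

```bash
python3 st.py
```

```text
15.35 [ 0.54307506 -0.08035088  0.01044531] x 0.038434825179960046 y -0.0032849541246886054 Fx 0.1840656121759141 Fy -0.23619150265303895 0.2595275238179203
```

Call:
apply_moves(rows=[[[0.001,0,0.0001,0,0,0,0],[0.0018,0,0.0002,0,0,0,0],[0.0018,0,0.0002,0,0,0,0]]])

```text
time: 15.72
position: [0.5428, -0.0798, 0.0104]
tool_rot: [-0.053, 0.635, 0.769, 0.043]
contact_force: [1.1, -6.3, 1.3]
finger_gap: 0.002
gripper_force: 2.9
```

```bash
python3 st.py
```

```text
15.725 [ 0.54277083 -0.07979289  0.01044374] x 0.03782907948271789 y -0.003477699542384685 Fx 6.423019322145023 Fy -0.16031328743504036 1.3073365911816257
```

Call:
apply_moves(rows=[[[0,-0.0007,0,0,0,0,0],[0,-0.0014,0,0,0,0,0],[0,-0.0014,0,0,0,0,0]]])

```text
time: 16.1
position: [0.5419, -0.0798, 0.0105]
tool_rot: [-0.053, 0.635, 0.769, 0.044]
contact_force: [1.9, -5.6, 0.4]
finger_gap: 0.005
gripper_force: 2.5
```

```bash
python3 st.py
```

```text
16.1 [ 0.54194117 -0.07977778  0.01049133] x 0.03765660148556912 y -0.004289551259719415 Fx 5.806753310312134 Fy 0.7754200863635385 0.35869159418995455
```

Call:
apply_moves(rows=[[[0,-0.0007,0,0,0,0,0],[0,-0.0014,0,0,0,0,0],[0,-0.0014,0,0,0,0,0]]])

```text
time: 16.48
position: [0.5414, -0.08, 0.0107]
tool_rot: [-0.052, 0.635, 0.769, 0.044]
contact_force: [2.3, -4.7, -1.3]
finger_gap: -0.001
gripper_force: 2.4
```

```bash
python3 st.py
```

```text
16.475 [ 0.54139204 -0.08000341  0.0106972 ] x 0.03777383360723456 y -0.004871666365337944 Fx 5.026962854657812 Fy 1.3730741968548927 -1.2994954333102258
```

Call:
apply_moves(rows=[[[0,0.001,0,0,0,0,0],[0.0003,0.0015,0,0,0,0,0],[0.0007,0.0015,0,0,0,0,0],[0.0007,0.0015,0,0,0,0,0]]])

```text
time: 16.98
position: [0.542, -0.0796, 0.0106]
tool_rot: [-0.052, 0.635, 0.769, 0.043]
contact_force: [1.9, -6.6, -0.2]
finger_gap: -0.005
gripper_force: 3.6
```

```bash
python3 st.py
```

```text
16.975 [ 0.54197682 -0.07963419  0.01058333] x 0.03752237403098769 y -0.004227261801575598 Fx 6.817340787249578 Fy 0.6281782886231073 -0.18187132901033604
```

Call:
apply_moves(rows=[[[0.0004,0.0003,0,0,0,0,0],[0.0004,0.0003,0,0,0,0,0],[0.0004,0.0003,0,0,0,0,0]]])

```text
time: 17.35
position: [0.542, -0.0796, 0.0106]
tool_rot: [-0.052, 0.635, 0.769, 0.043]
contact_force: [1.5, -7.3, -0.7]
finger_gap: -0.001
gripper_force: 4.2
```

```bash
python3 st.py
```

```text
17.35 [ 0.54204218 -0.07956942  0.01060863] x 0.037471186910189254 y -0.00415077128723742 Fx 7.434805117829725 Fy 0.11913832830991722 -0.7452550068141495
```

Call:
apply_moves(rows=[[[0.0002,0,0,0,0,0,0],[0.0002,0,0,0,0,0,0],[0.0002,0,0,0,0,0,0]]])

```text
time: 17.73
position: [0.542, -0.0795, 0.0106]
tool_rot: [-0.052, 0.635, 0.769, 0.043]
contact_force: [1.7, -8.9, -0.2]
finger_gap: -0.003
gripper_force: 4.4
```

Call:
apply_moves(rows=[[[-0.003,0,-0.0004,0,0,0,0],[-0.02,0,-0.003,0,0,0,0],[-0.05,0,-0.02,0,0,0,0],[-0.08,0,-0.06,0,0,0,0],[-0.08,0,-0.11,0,0,0,0],[-0.08,0,-0.15,0,0,0,0],[-0.08,0,-0.15,0,0,0,0]]])

```text
time: 18.6
position: [0.5626, -0.1773, 0.1514]
tool_rot: [-0.051, 0.635, 0.769, 0.046]
contact_force: [0.3, 0.2, -0.3]
finger_gap: 0.002
gripper_force: 0.0
```

Run:
```python
from h import *
t=manip.grab_frame('top'); cv2.imwrite('pics/top6.png',t)
g0=cv2.imread('pics/top5.png')
for n,im in(("t5",g0),("t6",t)):
    w=cv2.resize(im[195:235,280:322],None,fx=6,fy=6,interpolation=cv2.INTER_CUBIC); g=cv2.cvtColor(w,cv2.COLOR_BGR2GRAY)
    m=cv2.inRange(cv2.GaussianBlur(g,(7,7),0),112,150); m=cv2.morphologyEx(m,cv2.MORPH_OPEN,cv2.getStructuringElement(2,(45,45)))
    c=max(cv2.findContours(m,0,1)[0],key=cv2.contourArea); (x,y),r=cv2.minEnclosingCircle(c); M=cv2.moments(c)
    px=(np.array([M['m10'],M['m01']])/M['m00']+.5)/6-.5+[280,195]
    p=plane('top',[px],.066)[0]; print(n,px,r/6,cv2.contourArea(c)/36,p,"fence xy",(p-F)@XH,(p-F)@YH,g[130,100])
o,r=tool(); print(o['time'],o['position'])
```

```text
t5 [296.98924512 210.6974175 ] 18.983336130777996 777.8194444444445 [ 0.55123253 -0.03421185  0.066     ] fence xy -0.005323784920742849 0.013492089529831866 132
t6 [296.13199046 211.21331939] 18.747207641601562 727.375 [ 0.55002576 -0.03229851  0.066     ] fence xy -0.007431964505375261 0.012670577977175555 133
18.65 [ 0.56124533 -0.17648811  0.14929559]
```

```bash
cat >> h.py <<'E'
CL=np.array([.5165,.0745,0])
def crows(targets,tilt=-10):
    o,r=tool(); p=o["position"]; f=o["contact_force"]; D=down(10.95)*R.from_euler('y',tilt,degrees=True)
    print("t",round(o["time"],2),"clamp",np.round([(p-CL)@XH*1e3,(p-CL)@YH*1e3,p[2]*1e3],1),"F",np.round([f@XH,f@YH,f[2]],1))
    for x,y,z in targets:
        print((x,y,z),np.round(r.inv().apply(CL+x/1e3*XH+y/1e3*YH+[0,0,z/1e3]-p),4),np.round((r.inv()*D).as_rotvec(degrees=True),1))
E
python3 -c "
from h import *
crows([(200,0,285),(60,0,285),(-58,0,285),(-58,0,165)])"
```

```text
t 18.65 clamp [255.   -3.7 149.3] F [1.  0.3 0.4]
(200, 0, 285) [ 0.0731  0.0041 -0.1268] [  0.1 -17.9  -0. ]
(60, 0, 285) [ 0.2118  0.004  -0.1075] [  0.1 -17.9  -0. ]
(-58, 0, 285) [ 0.3287  0.0039 -0.0912] [  0.1 -17.9  -0. ]
(-58, 0, 165) [0.3121 0.0036 0.0277] [  0.1 -17.9  -0. ]
```

Call:
apply_moves(rows=[[[0.02,0.004,-0.06,0,0,0,0],[0.04,0.004,-0.11,0,-5,0,0],[0.073,0.004,-0.127,0,-10,0,0],[0.12,0.004,-0.12,0,-18,0,0],[0.17,0.004,-0.113,0,-18,0,0],[0.212,0.004,-0.107,0,-18,0,0],[0.26,0.004,-0.101,0,-18,0,0],[0.3,0.004,-0.095,0,-18,0,0],[0.329,0.004,-0.091,0,-18,0,0],[0.329,0.004,-0.091,0,-18,0,0]]])

```text
time: 19.9
position: [0.5036, 0.1342, 0.282]
tool_rot: [0.066, 0.633, 0.77, -0.057]
contact_force: [0.5, -1.1, -0.1]
finger_gap: 0.002
gripper_force: 0.0
```

```bash
python3 -c "
from h import *
manip.grab_frame('top')
crows([(-58,0,215),(-58,0,165),(-68,0,161)])"
```

```text
t 19.95 clamp [-59.9  -1.2 282.3] F [-0.1  0.4  0.7]
(-58, 0, 215) [0.0098 0.0014 0.0666] [-0.1  0.   0.1]
(-58, 0, 165) [0.0185 0.0016 0.1158] [-0.1  0.   0.1]
(-68, 0, 161) [0.0291 0.0016 0.118 ] [-0.1  0.   0.1]
```

Call:
apply_moves(rows=[[[0.007,0.0015,0.05,0,0,0,0],[0.009,0.0015,0.08,0,0,0,0],[0.014,0.0015,0.1,0,0,0,0],[0.017,0.0015,0.115,0,0,0,0],[0.017,0.0015,0.115,0,0,0,0]]])

```text
time: 20.58
position: [0.506, 0.1289, 0.1664]
tool_rot: [0.067, 0.634, 0.768, -0.057]
contact_force: [-0.2, 0.0, 0.1]
finger_gap: 0.001
gripper_force: 0.0
```

```bash
python3 -c "
from h import *
crows([(-64,0,162),(-72,0,160),(-80,0,158),(-90,0,152)])"
```

```text
t 20.57 clamp [-55.4  -0.  166.4] F [-0.1 -0.2  0.1]
(-64, 0, 162) [0.0092 0.     0.0028] [-0.2  0.  -0. ]
(-72, 0, 160) [0.0175 0.     0.0034] [-0.2  0.  -0. ]
(-80, 0, 158) [0.0257 0.     0.004 ] [-0.2  0.  -0. ]
(-90, 0, 152) [0.0366 0.     0.0082] [-0.2  0.  -0. ]
```

Call:
apply_moves(rows=[[[0.006,0,0.002,0,0,0,0],[0.012,0,0.003,0,0,0,0],[0.017,0,0.0034,0,0,0,0],[0.021,0,0.0037,0,0,0,0],[0.026,0,0.004,0,0,0,0],[0.026,0,0.004,0,0,0,0]]])

```text
time: 21.32
position: [0.5019, 0.1549, 0.1591]
tool_rot: [0.067, 0.634, 0.769, -0.055]
contact_force: [0.3, -0.2, 0.2]
finger_gap: -0.003
gripper_force: 0.1
```

```bash
cat > arc.py <<'E'
# TCP targets with the handle at th (deg above level)
from h import *
import sys
L=[]
for th in map(float,sys.argv[1:]):
    a=np.radians(th); u=np.array([-np.cos(a),np.sin(a)]); n=np.array([np.sin(a),np.cos(a)])
    P=np.array([-40,60])+105*u+10*n+[8.9,1.6]; L.append((round(P[0],1),0,round(P[1],1)))
crows(L)
E
python3 arc.py 64.6 58 52 46 40 34 28
```

```text
t 21.32 clamp [-81.7   1.  159.1] F [0.2 0.2 0.2]
(np.float64(-67.1), 0, np.float64(160.7)) [-0.0146 -0.001   0.001 ] [-0. -0.  0.]
(np.float64(-78.3), 0, np.float64(155.9)) [-0.0027 -0.001   0.0037] [-0. -0.  0.]
(np.float64(-87.9), 0, np.float64(150.5)) [ 0.0077 -0.001   0.0074] [-0. -0.  0.]
(np.float64(-96.8), 0, np.float64(144.1)) [ 0.0175 -0.001   0.0122] [-0. -0.  0.]
(np.float64(-105.1), 0, np.float64(136.8)) [ 0.027  -0.001   0.0179] [-0. -0.  0.]
(np.float64(-112.6), 0, np.float64(128.6)) [ 0.0358 -0.001   0.0247] [-0. -0.  0.]
(np.float64(-119.1), 0, np.float64(119.7)) [ 0.0437 -0.001   0.0323] [-0. -0.  0.]
```

```bash
cat > hand.py <<'E'
from h import *
s=manip.grab_frame('side'); s0=cv2.imread('pics/side0.png')
for nm,im in(("start",s0),("now",s)):
    m=cv2.inRange(im,(0,0,0),(40,40,40))[140:260,205:270]
    n,l,st,c=cv2.connectedComponentsWithStats(m)
    for i in range(1,n):
        if st[i,4]>40: print(nm,st[i]+[205,140,0,0,0],np.round(c[i]+[205,140],1))
def hp(th,r):
    a=np.radians(th); return CL+(-.04-r*np.cos(a))*XH+[0,0,.06+r*np.sin(a)]
for th in (64.6,55,45,30,0): print(th,"grip ends side px",np.round(proj('side',[hp(th,.05),hp(th,.136)]),0).tolist())
o,r=tool(); print("tcp side px",proj('side',o['position']), proj('side',o['position']-.07*r.apply([0,0,1])))
E
python3 hand.py
```

```text
start [240 140  30  15 242] [259.2 144.8]
start [225 150  18  33 206] [233.8 166.1]
now [212 140  58  43 792] [242.7 151.3]
64.6 grip ends side px [[243.0, 184.0], [228.0, 150.0]]
55 grip ends side px [[241.0, 185.0], [222.0, 152.0]]
45 grip ends side px [[239.0, 186.0], [217.0, 156.0]]
30 grip ends side px [[237.0, 189.0], [212.0, 164.0]]
0 grip ends side px [[236.0, 197.0], [211.0, 186.0]]
tcp side px [[234.3572888  160.81898287]] [[227.14320828 131.23626336]]
```

```bash
python3 - <<'E'
from h import *
s=manip.grab_frame('side'); s0=cv2.imread('pics/side0.png')
for r in range(146,190,3):
    f=lambda im:[int(x)+200 for x in np.nonzero(im[r,200:280].max(1)<45)[0]]
    g=lambda a:(a[0],a[-1],len(a)) if a else None
    print(r,g(f(s0)),g(f(s)))
E
python3 st.py
```

```text
146 (236, 279, 34) (225, 279, 53)
149 (242, 279, 26) (226, 279, 47)
152 (225, 277, 28) (223, 277, 39)
155 (226, 232, 7) (223, 270, 17)
158 (227, 233, 7) (224, 233, 10)
161 (229, 279, 10) (226, 232, 7)
164 (230, 279, 14) (227, 278, 9)
167 (231, 279, 9) (229, 278, 10)
170 (233, 238, 6) (230, 237, 8)
173 (234, 240, 7) (232, 238, 7)
176 (235, 241, 7) (233, 240, 8)
179 (237, 242, 6) (235, 241, 7)
182 (239, 242, 4) (237, 241, 5)
185 None None
188 None None
21.425 [0.50195596 0.15467458 0.15917424] x -0.20017280356353323 y 0.0009909248615498703 Fx -0.3292211865620115 Fy -0.47733982284864096 0.4387292969049351
```

Call:
apply_moves(rows=[[[0.0077,-0.001,0.0074,0,0,0,0],[0.0125,-0.001,0.0097,0,0,0,0],[0.0175,-0.001,0.0122,0,0,0,0],[0.022,-0.001,0.015,0,0,0,0],[0.027,-0.001,0.0179,0,0,0,0],[0.0314,-0.001,0.0212,0,0,0,0],[0.0358,-0.001,0.0247,0,0,0,0],[0.0398,-0.001,0.0285,0,0,0,0],[0.0437,-0.001,0.0323,0,0,0,0]]])

```text
time: 22.55
position: [0.4939, 0.1911, 0.1195]
tool_rot: [0.067, 0.634, 0.768, -0.055]
contact_force: [0.1, -0.2, 0.6]
finger_gap: 0.001
gripper_force: 0.2
```

```bash
python3 arc.py 28 24 20 17 14 11 8 5
python3 - <<'E'
from h import *
s=manip.grab_frame('side')
for r in range(155,205,4):
    a=[int(x)+195 for x in np.nonzero(s[r,195:262].max(1)<45)[0]]; print(r,(a[0],a[-1],len(a)) if a else None)
E
```

```text
t 22.55 clamp [-1.188e+02 -1.000e-01  1.195e+02] F [0.2 0.  0.6]
(np.float64(-119.1), 0, np.float64(119.7)) [ 0.0003  0.0001 -0.0003] [-0. -0. -0.]
(np.float64(-123.0), 0, np.float64(113.4)) [0.0052 0.0001 0.0052] [-0. -0. -0.]
(np.float64(-126.3), 0, np.float64(106.9)) [0.0096 0.0001 0.0111] [-0. -0. -0.]
(np.float64(-128.6), 0, np.float64(101.9)) [0.0127 0.0001 0.0156] [-0. -0. -0.]
(np.float64(-130.6), 0, np.float64(96.7)) [0.0156 0.0001 0.0204] [-0. -0. -0.]
(np.float64(-132.3), 0, np.float64(91.5)) [0.0182 0.0001 0.0252] [-0. -0. -0.]
(np.float64(-133.7), 0, np.float64(86.1)) [0.0205 0.0001 0.0303] [-0. -0. -0.]
(np.float64(-134.8), 0, np.float64(80.7)) [0.0225 0.0001 0.0354] [-0. -0. -0.]
155 (206, 255, 22)
159 (216, 221, 6)
163 (215, 221, 7)
167 (212, 222, 11)
171 (215, 222, 8)
175 (219, 227, 9)
179 (223, 231, 9)
183 (227, 235, 9)
187 (231, 233, 3)
191 None
195 None
199 None
203 (258, 261, 4)
```

Call:
apply_moves(rows=[[[0.003,0,0.003,0,0,0,0],[0.0055,0,0.0055,0,0,0,0],[0.0075,0,0.008,0,0,0,0],[0.0096,0,0.011,0,0,0,0],[0.0096,0,0.011,0,0,0,0]]])

```text
time: 23.22
position: [0.4923, 0.1983, 0.107]
tool_rot: [0.067, 0.634, 0.768, -0.056]
contact_force: [-0.2, 0.1, -0.3]
finger_gap: -0.004
gripper_force: 0.0
```

Call:
apply_moves(rows=[[[0.0015,0,0.0023,0,0,0,0],[0.003,0,0.0045,0,0,0,0],[0.003,0,0.0045,0,0,0,0]]])

```text
time: 23.6
position: [0.4922, 0.2005, 0.1023]
tool_rot: [0.067, 0.634, 0.768, -0.055]
contact_force: [-0.2, 1.2, 0.8]
finger_gap: -0.0
gripper_force: 0.4
```

```bash
python3 arc.py 17 14 11 8 5 3 0
```

```text
t 23.6 clamp [-128.4    0.   102.3] F [-1.2  0.   0.8]
(np.float64(-128.6), 0, np.float64(101.9)) [ 0.0003 -0.      0.0004] [0. 0. 0.]
(np.float64(-130.6), 0, np.float64(96.7)) [ 0.0032 -0.      0.0051] [0. 0. 0.]
(np.float64(-132.3), 0, np.float64(91.5)) [ 0.0058 -0.      0.01  ] [0. 0. 0.]
(np.float64(-133.7), 0, np.float64(86.1)) [ 0.0081 -0.      0.015 ] [0. 0. 0.]
(np.float64(-134.8), 0, np.float64(80.7)) [ 0.0101 -0.      0.0202] [0. 0. 0.]
(np.float64(-135.4), 0, np.float64(77.1)) [ 0.0113 -0.      0.0236] [0. 0. 0.]
(np.float64(-136.1), 0, np.float64(71.6)) [ 0.013  -0.0001  0.0289] [0. 0. 0.]
```

Call:
apply_moves(rows=[[[0.0016,0,0.0026,0,0,0,0],[0.0032,0,0.0051,0,0,0,0],[0.0032,0,0.0051,0,0,0,0]]])

```text
time: 23.98
position: [0.4919, 0.2027, 0.097]
tool_rot: [0.068, 0.634, 0.768, -0.055]
contact_force: [-0.4, -1.8, 5.1]
finger_gap: 0.004
gripper_force: 2.3
```

Call:
apply_moves(rows=[[[0.0013,0,0.0024,0,0,0,0],[0.0025,0,0.0049,0,0,0,0],[0.0025,0,0.0049,0,0,0,0]]])

```text
time: 24.35
position: [0.4916, 0.2044, 0.092]
tool_rot: [0.067, 0.634, 0.768, -0.055]
contact_force: [-2.3, -0.3, 6.5]
finger_gap: -0.002
gripper_force: 3.2
```

```bash
python3 arc.py 9.5 8 6.5 5 3 2 0
```

```text
t 24.35 clamp [-132.3    0.2   92. ] F [-0.1 -2.3  6.5]
(np.float64(-133.0), 0, np.float64(88.8)) [ 0.0013 -0.0002  0.003 ] [ 0.  0. -0.]
(np.float64(-133.7), 0, np.float64(86.1)) [ 0.0025 -0.0002  0.0055] [ 0.  0. -0.]
(np.float64(-134.3), 0, np.float64(83.4)) [ 0.0035 -0.0002  0.0081] [ 0.  0. -0.]
(np.float64(-134.8), 0, np.float64(80.7)) [ 0.0045 -0.0002  0.0106] [ 0.  0. -0.]
(np.float64(-135.4), 0, np.float64(77.1)) [ 0.0057 -0.0002  0.0141] [ 0.  0. -0.]
(np.float64(-135.7), 0, np.float64(75.3)) [ 0.0063 -0.0002  0.0158] [ 0.  0. -0.]
(np.float64(-136.1), 0, np.float64(71.6)) [ 0.0074 -0.0002  0.0194] [ 0.  0. -0.]
```

Call:
apply_moves(rows=[[[0.0013,0,0.003,0,0,0,0],[0.0025,0,0.0055,0,0,0,0],[0.0035,0,0.008,0,0,0,0],[0.0035,0,0.008,0,0,0,0]]])

```text
time: 24.85
position: [0.4913, 0.2068, 0.0833]
tool_rot: [0.067, 0.634, 0.768, -0.055]
contact_force: [-1.3, 0.2, 4.0]
finger_gap: -0.003
gripper_force: 2.2
```

Call:
apply_moves(rows=[[[0.001,0,0.0025,0,0,0,0],[0.002,0,0.005,0,0,0,0],[0.0025,0,0.007,0,0,0,0],[0.0025,0,0.007,0,0,0,0]]])

```text
time: 25.35
position: [0.4903, 0.2072, 0.0751]
tool_rot: [0.067, 0.634, 0.768, -0.056]
contact_force: [-0.6, 0.2, 0.9]
finger_gap: 0.001
gripper_force: 0.0
```

```bash
python3 arc.py 3 2 1 0 -1
```

```text
t 25.35 clamp [-135.3   -0.5   75.1] F [-0.3 -0.6  0.9]
(np.float64(-135.4), 0, np.float64(77.1)) [-0.0002  0.0005 -0.002 ] [-0.1  0.   0. ]
(np.float64(-135.7), 0, np.float64(75.3)) [ 0.0005  0.0005 -0.0003] [-0.1  0.   0. ]
(np.float64(-135.9), 0, np.float64(73.4)) [0.001  0.0005 0.0016] [-0.1  0.   0. ]
(np.float64(-136.1), 0, np.float64(71.6)) [0.0015 0.0005 0.0033] [-0.1  0.   0. ]
(np.float64(-136.3), 0, np.float64(69.8)) [0.002  0.0005 0.005 ] [-0.1  0.   0. ]
```

Call:
apply_moves(rows=[[[0.0004,0.0005,0.002,0,0,0,0],[0.0007,0.0005,0.004,0,0,0,0],[0.0007,0.0005,0.004,0,0,0,0]]])

```text
time: 25.72
position: [0.491, 0.2074, 0.0713]
tool_rot: [0.067, 0.634, 0.768, -0.056]
contact_force: [-0.3, 0.3, -0.4]
finger_gap: 0.002
gripper_force: 0.0
```

Call:
apply_moves(rows=[[[0.0002,0,0.001,0,0,0,0],[0.0004,0,0.002,0,0,0,0],[0.0004,0,0.002,0,0,0,0]]])

```text
time: 26.1
position: [0.4914, 0.2076, 0.0703]
tool_rot: [0.067, 0.634, 0.768, -0.055]
contact_force: [-1.1, -0.2, 5.4]
finger_gap: -0.002
gripper_force: 3.1
```

Call:
apply_moves(rows=[[[0.0002,0,0.001,0,0,0,0],[0.0003,0,0.0017,0,0,0,0],[0.0003,0,0.0017,0,0,0,0]]])

```text
time: 26.48
position: [0.4916, 0.2076, 0.0698]
tool_rot: [0.068, 0.634, 0.768, -0.055]
contact_force: [-5.0, -1.5, 16.8]
finger_gap: -0.002
gripper_force: 8.4
```

Call:
apply_moves(rows=[[[0,0,0.0002,0,0,0,0],[0,0,0.0002,0,0,0,0],[0,0,0.0002,0,0,0,0]]])

```text
time: 26.85
position: [0.4916, 0.2077, 0.0697]
tool_rot: [0.068, 0.634, 0.768, -0.055]
contact_force: [-6.3, -1.3, 17.1]
finger_gap: 0.003
gripper_force: 9.0
```

Call:
apply_moves(rows=[[[0,0,-0.003,0,0,0,0],[0,0,-0.01,0,0,0,0],[0,0,-0.05,0,0,0,0],[0,0,-0.1,0,0,0,0],[0,0,-0.15,0,0,0,0],[0,0,-0.2,0,0,0,0],[-0.03,0,-0.2,0,0,0,0],[-0.03,0,-0.2,0,0,0,0]]])

```text
time: 27.85
position: [0.4908, 0.212, 0.271]
tool_rot: [0.068, 0.635, 0.768, -0.055]
contact_force: [0.4, 0.2, -0.3]
finger_gap: 0.003
gripper_force: 0.0
```

Run:
```python
from h import *
s=manip.grab_frame('side'); t=manip.grab_frame('top'); s0=cv2.imread('pics/side0.png')
def hp(th,r):
    a=np.radians(th); return CL+(-.04-r*np.cos(a))*XH+[0,0,.06+r*np.sin(a)]
print("level pred",np.round(proj('side',[hp(0,.05),hp(0,.136)]),0).tolist())
for r in range(160,212,4):
    a=[int(x)+195 for x in np.nonzero(s[r,195:262].max(1)<45)[0]]; print(r,(a[0],a[-1],len(a)) if a else None)
h=cv2.cvtColor(s,cv2.COLOR_BGR2HSV); a=cv2.inRange(h,(5,120,40),(20,255,255))[200:290,270:345]; ys,xs=np.nonzero(a); print("amber",xs.min()+270,xs.max()+270,ys.min()+200,ys.max()+200)
th=np.linspace(0,6.28,60); P=proj('side',np.vstack([F+.03*np.c_[np.cos(th),np.sin(th),0*th],F+.03*np.c_[np.cos(th),np.sin(th),0*th]+[0,0,.053]])); print("pot pred",P.min(0),P.max(0))
# bystanders unchanged: image difference outside arm/clamp/pot in both views
for n,im,ref in(("side",s,s0),("top",t,cv2.imread('pics/top0.png'))):
    hh=[cv2.inRange(cv2.cvtColor(i,cv2.COLOR_BGR2HSV),(50,120,40),(75,255,255)) for i in(ref,im)]
    for m in hh: print(n,[ (int(x),int(y)) for x,y in sorted(np.round(cv2.connectedComponentsWithStats(m)[3][1:],0).tolist())][:8])
d=cv2.absdiff(s,s0).max(2)
for nm,p in(("egg",(394,258)),("ram",(433,328)),("spoon",(360,205)),("green",(385,370))): print(nm,d[p[1]-20:p[1]+20,p[0]-20:p[0]+20].mean())
```

```text
level pred [[236.0, 197.0], [211.0, 186.0]]
160 None
164 None
168 None
172 None
176 None
180 None
184 None
188 (211, 222, 12)
192 (219, 232, 14)
196 (228, 231, 4)
200 None
204 (259, 260, 2)
208 (244, 245, 2)
amber 292 316 233 254
pot pred [291.35606273 221.31996529] [318.91694454 257.01377128]
side [(294, 301), (384, 370)]
side [(294, 301), (384, 370)]
top [(350, 259), (361, 298), (427, 273), (430, 286), (432, 267), (434, 274), (445, 280)]
top [(350, 259), (361, 297), (427, 277), (427, 282), (428, 284), (429, 270), (429, 274), (435, 271)]
egg 2.8625
ram 2.686875
spoon 2.85875
green 5.539375
```

```bash
python3 -c "
from bench import manip
print(manip.close_job())"
```

```text
the job is handed in; nothing more can be done
None
```

I handed the job in at about 28 s: the amber pot was pressed home in the V fence (about 9 N on the last push) and released. I then pushed the clamp handle past over-centre and held it on its stop at about 18 N; afterwards the side picture showed it still level and the bystanders I checked (egg cup, ramekin, teaspoon, green pots) unmoved.

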